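# Tare the mixing bowl on the bench scale

### The arm

A 6-joint arm with a two-finger parallel gripper is mounted at the origin on the work surface. World frame = base frame: x ahead of the robot, y to its left, z up, the work surface at z = 0. Lengths are in mm, angles in rad, forces in N, time in s.
With the tool pointing down it reaches from about 275 to 750 mm from the base axis. Payload 10.2 kg.
Tool frame: the origin (TCP) lies between the finger pads; the fingertips stand 8 mm ahead of it and the grasp point (between the pads) lies 11 mm behind it; z points along the fingers, y is the line along which they close (so a half turn about z gives the same grasp; the last joint's range is limited). The gripper opens to 85 mm and grips with 20 to 120 N. Pads are 22 mm wide; open, the fingers measure 114 mm over their backs; the gripper's body (76 mm by 85 mm) begins 54 mm behind the grasp point. The pads swing forward as they close: fully open they stand 13 mm farther back than shut.
Start: joints at [1.118, 0.313, 1.498, -0, 1.331, -0.223], TCP at [119.598, 511.202, 202.594] pointing down, gripper open.
Joint ranges: [-2.94, 2.94], [-0.97, 2.17], [0.19, 2.56], [-1.23, 4.37], [0.02, 3.11], [-2.88, 2.88]. Speed limits (rad/s): [2.39, 2.39, 3.01, 3.14, 3.14, 3.14].

### API

Orientations are given as a unit quaternion [w, x, y, z].
In Python, from rig import * gives the robot as it stands.
- The arm moves only by the shell command python3 -m handwheel 'ROWS' [FORCE]. ROWS is JSON, a list that holds one entry, the list of rows, each a list of 7 numbers: the shift along the world's x, y, z in mm, then the turn, a rotation vector about the world's x, y, z in degrees, then the opening, from -1 (shut) to 1 (fully open). A call has 1 to 8 rows; each row shifts and turns the commanded pose from where the row before left it; what a row does not reach is not made up. A row lasts 1/8 s, in which the tool goes at most 62.5 mm and 10.7 degrees, less where a joint would pass 70% of its speed; a pose out of reach is approached as far as the arm can. A call is refused whole if a number of a shift passes 62.5 or a number of a turn 10.7, either way. A call with a gripper value outside its range is refused whole. The fingers move at their own pace and stop on an object; FORCE is the grip in N (left out, the last holds). Time passes only in rows, so rows that do not move let the fingers close. It gives the time, the measured TCP pose, the force, the opening and the grip force at its end, in the units of the state.
- sense(): the state, without advancing time (a new reading comes with each control period).
- capture(name): name is "scene" or "top" or "wrist"; returns a dict with "image" (480x640x3 uint8, red, green, blue), "fx", "fy", "cx", "cy" (pixels), "rvec" (rotation vector, rad) and "tvec" (3), from world to camera coordinates, as OpenCV has them; the wrist camera has in their place "hand_eye" (4x4, takes a point from camera to tool coordinates, whose origin is the TCP and whose axes are the flange's). Camera axes: x right, y down, z forward; pixel columns grow to the right and rows downward; lengths in mm; the calibration is good to about 2 mm. A picture is of the moment at which its call begins: read the wrist's pose just before it. There is no depth.
- finish_job(): hands the job in; it is judged then, once.
The state is a dict: "time_s": time; "joints": joint angles; "dq": joint speeds; "tau": joint torques, N m; "eef_pos": TCP position; "ee_rot": TCP orientation; "force": force on the tool from outside, world axes, zero at the start; "wrist_torque": the same for the moment, N m; "grip_width": opening from 0.0 (shut) to 1.0 (fully open); "grip_force": force on a finger pad.
Only numpy, scipy, OpenCV 4.12 (cv2) and the standard library are available. Lean on these libraries where they do the work, as an engineer would, in place of code of your own. Each camera call takes 0.05 s, during which the arm holds its last target. There are 200 camera calls.

### The job

An empty plaster-mixing bowl stands on the left pan of the bench scale and has not been tared yet: take the tare poise by its red knob and slide it along its bar until the pointer floats in the green centre zone of the dial, and keep the pointer there for a good five seconds although the beam tends to swing. Never let the beam swing over and hit its other stop, and keep off the pans, the bowl and the weight. Then let go and leave the pointer standing still in the green, bowl and weight on their pans, the things around undisturbed.

Things in the scene. Friction and masses are not known exactly. Their poses are not given: they have to be found in the camera images.
- scale: Even-arm bench scale, blue-grey cast housing fixed to the table, 150 x 340 mm, 63 mm high, with a pedestal, two pans at the sides and a tare bar in front, towards the robot. Origin: on the table under the scale, 20 mm in front of the beam's axis; x points from the tare bar to the back, y to the bowl's side (left, seen from the tare bar), z up
- beam (a joint): Swing of the beam about its level axis (160 mm above the table), rad: 0 = on its stop with the bowl's side down (as at the start); 0.16 = level, pointer on the middle of the dial; 0.32 = the other stop, bowl's side up. Arms 220 mm to each pan; pans stay level, so where a load stands on its pan does not matter. Nominal moment of inertia about the axis, loads included, 0.089 kg m2
- beam_axis (a point): Middle of the beam's axis, 160 mm above the table. Off its stops the beam is a free balance: it swings about its point of balance with a nominal stiffness of 0.105 N m/rad, some 6 s a swing, and takes 20 s or more to calm down by itself. Stiffness (by some 15 %) and bowl differ from scale to scale, so the place of balance has to be found
- dial (a point): Middle of the upright dial plate over the scale: 190 mm wide, 55 mm high, white on both faces, this point 365 mm above the table. Its green centre zone is 24 mm wide: the pointer is in it when the beam is between 0.11 and 0.21 rad
- pointer_tip (a point): Top of the red pointer, on the beam, 236 mm above its axis; it leans to the bowl's side while the bowl is down and stands at the middle of the dial when the beam is level. 0.05 rad of the beam moves it 12 mm
- poise (a joint): Travel of the brass tare poise (36 mm long, 40 mm high) along its bar, m: 0 = 120 mm to the bowl's side of the beam's axis; 0.2 = 80 mm to the weight's side. With pin and knob it weighs 0.13 kg: each mm towards the weight lifts the bowl's side by 0.00128 N m. Starts at 0 to 0.03; balance lies between 0.055 and 0.185, and the beam leaves its stop some 13 mm before it
- poise_mid (a point): Middle of the poise's brass block, on the tare bar; the bar runs along the beam, 170 mm in front of the beam's axis and 60 mm below it when level. The poise rubs on the bar (about 0.3 N) and stays where it is left
- knob (a point): Middle of the red grip knob over the poise, 60 mm above poise_mid, so level with the beam's axis (160 mm above the table when the beam is level). Diameter 30 mm, 32 mm high. It floats on a thin sprung pin, 22 mm up and down (2 N/m), and swivels: held level with the beam's axis it drives the poise along but leaves the beam free to swing
- pan_bowl: Left steel pan, radius 90 mm, its top 38 mm above its origin, which lies on the pan's pivot in the beam
- pan_weights: Right steel pan, the same as the left
- bowl: Blue plastic mixing bowl, rim diameter 170 mm, 85 mm high, about 0.5 kg (differs by up to 7 %), standing loose on the left pan; origin: centre of its foot
- weight: Brass weight, 60 mm diameter, 68 mm high, 0.5 kg, standing loose on the right pan; origin: centre of its foot
- red_bowl: Red plastic bowl on the table at the left, rim diameter 200 mm, 100 mm high; leave alone
- plaster_tile: White plaster tile 160 x 110 x 35 mm, loose on the table at the right; leave alone
- soap_jar: Closed jar, 72 mm diameter, 110 mm high, on the table at the left front; leave alone
- brush_crock: White crock with brushes, 84 mm diameter, 225 mm high with the brushes, on the table at the left; leave alone
- scraper: Spatula with red handle lying on the table at the right; leave alone
There are look-alikes about, which are no part of the job. Several things have the shape of the weight; the one meant has the colours described above.

How it is judged:
By the outcome, as a careful person would: the job done as asked, in the order asked, and still so for the second after the job is handed in, with the robot touching nothing.
It also fails if it takes over 50 s, if anything falls off the work surface, if the arm or the gripper's body presses on something with over 40 N, if the wrist force passes 120 N, or if a joint passes its speed limit or range.

## Working session

There is one attempt and no reset: what is moved stays moved. The work goes in short steps, Python scripts to look and compute and a shell command to move; the robot and the scene stay as the last step left them, time stands still between calls to the robot, and variables do not carry over. Pictures are saved under pics/ and viewed, at most 10 in all, crops included, and the job is handed in when it is done.

```bash
mkdir -p pics; ls; cat > h.py <<'E'
from rig import *
import numpy as np, cv2
def ray(c,u,v):
    R=cv2.Rodrigues(np.array(c["rvec"],float))[0]; t=np.array(c["tvec"],float).ravel()
    d=R.T@np.array([(u-c["cx"])/c["fx"],(v-c["cy"])/c["fy"],1.]); return -R.T@t,d/np.linalg.norm(d)
def onz(c,u,v,z):
    o,d=ray(c,u,v); return o+d*(z-o[2])/d[2]
def cross(r1,r2):
    (o1,d1),(o2,d2)=r1,r2
    s=np.linalg.lstsq(np.stack([d1,-d2],1),o2-o1,rcond=None)[0]
    a,b=o1+s[0]*d1,o2+s[1]*d2; return (a+b)/2,np.linalg.norm(a-b)
def save(n,im): cv2.imwrite("pics/"+n,np.ascontiguousarray(im[:,:,::-1]))
E
python3 - <<'E'
from h import *
s=sense(); print(s)
for n in("scene","top"):
    c=capture(n); save(n+"0.png",c["image"]); np.save(n+"0.npy",c,allow_pickle=True)
    print(n,{k:v for k,v in c.items() if k!="image"}, ray(c,320,240))
E
```

```text
pics
{'time_s': 0.0, 'joints': array([ 1.11762500e+00,  3.13468610e-01,  1.49845041e+00,  2.00758254e-05,
        1.33104455e+00, -2.23392045e-01]), 'dq': array([-0.00026171,  0.00045538, -0.00035359,  0.00085475, -0.00065062,
       -0.0005807 ]), 'tau': array([-5.62689274e-04, -4.12275267e+01, -2.59746695e+01, -2.07958469e-04,
        4.12357069e-03,  6.78606398e-07]), 'eef_pos': array([119.4385658 , 510.91518724, 202.02058259]), 'ee_rot': array([-2.36677227e-04,  1.14639405e-01,  9.93406934e-01, -6.43374958e-04]), 'force': array([-0.00799936,  0.01800549,  0.06989529]), 'wrist_torque': array([ 0.03198871,  0.05625055, -0.00831687]), 'grip_force': 0.0, 'grip_width': 1.0011517157586853}
scene {'fx': 520.4642821969605, 'fy': 520.4642821969605, 'cx': 316.1201992175859, 'cy': 239.9178553710715, 'rvec': array([ 0.38172793,  2.78658284, -1.19078537]), 'tvec': array([ 567.93864465,   65.69453871, 1655.59660007])} (array([ 828.07362835,  965.2158458 , 1204.37644269]), array([-0.18396835, -0.69707304, -0.69299698]))
top {'fx': 534.7591665490488, 'fy': 534.7591665490488, 'cx': 316.3030893634152, 'cy': 242.7519113164344, 'rvec': array([ 2.12201395, -2.13192232,  0.14119675]), 'tvec': array([  12.42283196,  580.55055544, 1559.38192294])} (array([ 327.26787369,  -31.12748897, 1631.19345084]), array([ 0.16283874,  0.01849356, -0.98647936]))
```

View pics/scene0.png

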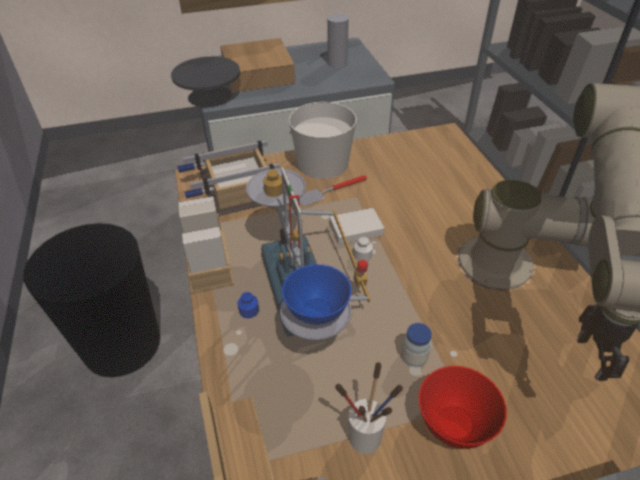

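View pics/top0.png

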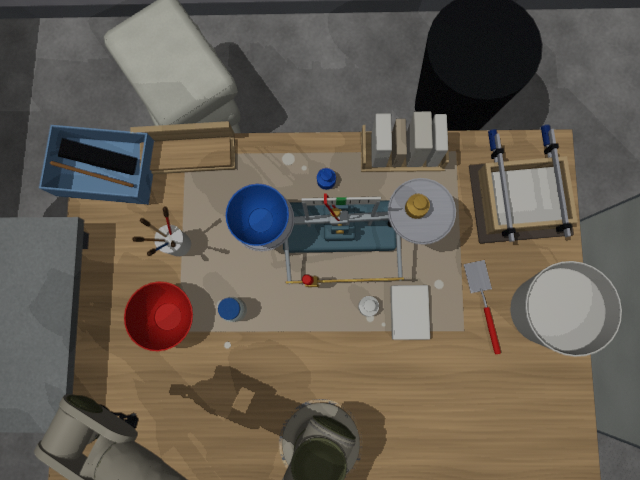

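Top view: red knob (308,280), tare bar from (288,282) to (412,280), pointer tip near (326,198), green zone (341,201). In the scene view the knob is near (363,266) and the pointer near (294,197). Look-alikes of the weight are blue (326,179), white (370,305) and brass (418,206). Only the brass one has the right colour and stands on the right pan, and I don't need to touch any of them. The red candidates for the grip are the knob, the pointer, the spatula handle and the red bowl. Only (308,280) sits on the tare bar, so I'll confirm it in a crop.

```bash
cat >> h.py <<'E'
def red(im,x0,y0,x1,y1):
    h=cv2.cvtColor(im,cv2.COLOR_RGB2HSV); m=((h[...,0]<7)|(h[...,0]>173))&(h[...,1]>150)&(h[...,2]>70)
    z=np.zeros_like(m); z[y0:y1,x0:x1]=m[y0:y1,x0:x1]; 
    n,l,st,ce=cv2.connectedComponentsWithStats(z.astype(np.uint8)); return [(st[i].tolist(),ce[i].round(1)) for i in range(1,n) if st[i,4]>5]
E
python3 - <<'E'
from h import *
S=np.load("scene0.npy",allow_pickle=True).item();T=np.load("top0.npy",allow_pickle=True).item()
print(red(S["image"],270,150,400,300)); print(red(T["image"],280,180,360,310))
a=cv2.resize(S["image"][150:320,230:410],None,fx=3,fy=3,interpolation=cv2.INTER_CUBIC)
save("c1.png",a)
b=cv2.resize(T["image"][160:320,220:460],None,fx=3.3,fy=3.3,interpolation=cv2.INTER_CUBIC); save("c2.png",b)
E
```

```text
[([334, 176, 32, 13, 136], array([349.7, 181.8])), ([290, 196, 3, 3, 7], array([290.7, 197. ])), ([359, 260, 8, 11, 63], array([362.5, 264.6]))]
[([324, 194, 11, 22, 47], array([326.8, 202.8])), ([302, 275, 11, 10, 88], array([307.1, 279.4]))]
```

View pics/c1.png

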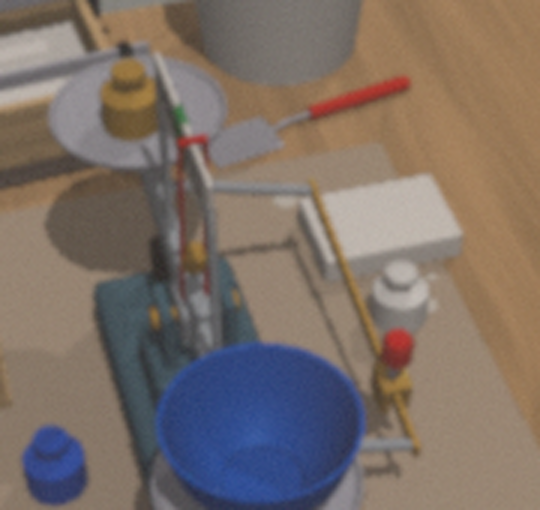

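View pics/c2.png

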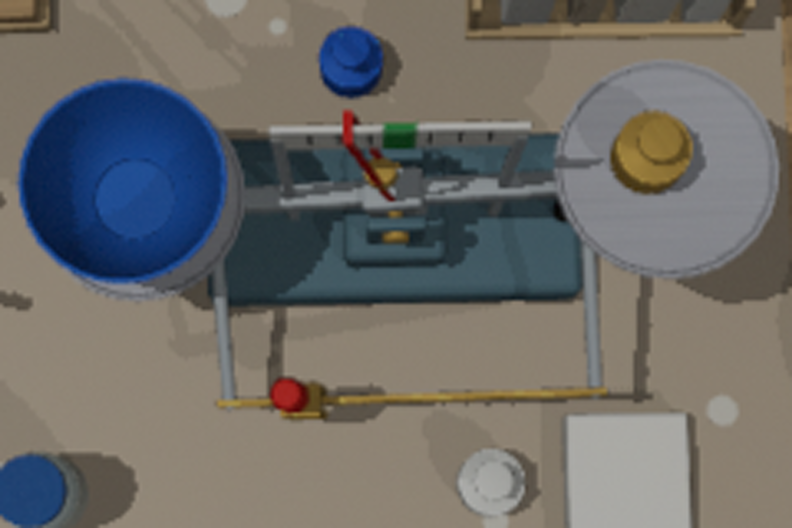

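```bash
python3 - <<'E'
from h import *
np.set_printoptions(precision=1,suppress=True)
S=np.load("scene0.npy",allow_pickle=True).item();T=np.load("top0.npy",allow_pickle=True).item()
f=lambda x,y:(220+x/3.3,160+y/3.3)
print("knob",cross(ray(S,362.5,264.6),ray(T,307.1,279.4)))
print("tip",cross(ray(S,294,197),ray(T,325.5,197)))
g=lambda x,y:(230+x/3,150+y/3)
print("green top",cross(ray(S,*g(180,113)),ray(T,*f(400,134))))
L=onz(T,*f(270,129),392);R=onz(T,*f(530,125),392);print("dial",L,R,np.degrees(np.arctan2(-(R-L)[0],-(R-L)[1])*-1), np.linalg.norm(L-R))
print("housing R-front/L-front",onz(T,*f(582,296),60),onz(T,*f(228,303),60))
print("bar ends",cross(ray(S,*g(417,452)),ray(T,*f(218,404))),cross(ray(S,*g(314,184)),ray(T,*f(607,391))))
print("weight",onz(T,*f(652,150),230),"bowl rim",onz(T,*f(123,181),230))
E
```

```text
knob (array([461.1,  32.9, 150.1]), np.float64(0.06640953575489426))
tip (array([634.2, -20.7, 390.2]), np.float64(3.45574751974962))
green top (array([630.4, -59.9, 387.6]), np.float64(6.44897625758856))
dial [630.8  35.  392. ] [ 632.1 -152.   392. ] 0.38889036876646244 187.05615825220227
housing R-front/L-front [ 556.  -227.5   60. ] [551.7  90.3  60. ]
bar ends (array([460.1,  97.9,  69. ]), np.float64(0.44242347603973964)) (array([ 462.9, -237.9,  122.5]), np.float64(4.327826678817553))
weight [ 650.3 -265.8  230. ] bowl rim [628.2 163.3 230. ]
```

Crop confirms: the knob is the red cap on the brass poise (top crop 288,395), and the pointer stands left of the green. The measured knob, (461, 33, 150), fits the geometry, since 146 is expected with the bowl's side down. I'm moving above it and aligning the fingers along y.

```bash
python3 -m handwheel '[[[34,-47.5,6,0,0,3.3,1],[34,-48,6,0,0,3.3,1],[34,-48,6,0,0,3.3,1],[34,-48,5,0,0,3.3,1],[34,-48,0,0,0,0,1],[34,-48,0,0,0,0,1],[34,-48,0,0,0,0,1],[34,-48,0,0,0,0,1]]]' 20
python3 -m handwheel '[[[34,-48,0,0,0,0,1],[36,-46.5,0,0,0,0,1],[0,0,0,0,0,0,1]]]'
python3 - <<'E'
from h import *
s=sense(); c=capture("wrist"); print(s["eef_pos"],s["ee_rot"]); save("w1.png",c["image"]); print(c["hand_eye"],c["fx"],c["cx"],c["cy"],red(c["image"],0,0,640,480))
T=capture("top"); print(red(T["image"],280,180,360,310))
E
```

```text
time_s: 1.1
eef_pos: [392.3, 125.9, 225.6]
ee_rot: [0.0, -0.0, 1.0, 0.0]
force: [1.1, 0.8, 0.2]
grip_width: 0.997
grip_force: 0.0
time_s: 1.48
eef_pos: [462.8, 30.6, 224.7]
ee_rot: [-0.001, 0.002, 1.0, -0.0]
force: [-0.3, 0.2, 0.7]
grip_width: 1.002
grip_force: 0.0
[462.77216176  30.56273918 224.74961292] [-6.56602353e-04  1.83851850e-03  9.99998094e-01 -3.66967033e-05]
[[-9.99297907e-04 -9.61067479e-01 -2.76311967e-01  6.93622009e+01]
 [ 9.99998354e-01 -5.41932814e-04 -1.73160165e-03  7.21056251e-03]
 [ 1.51444351e-03 -2.76313243e-01  9.61066438e-01 -1.70979751e+02]
 [ 0.00000000e+00  0.00000000e+00  0.00000000e+00  1.00000000e+00]] 341.9635702821699 317.3825916647106 231.2271420477019 [([300, 209, 42, 44, 1408], array([320.3, 230.3]))]
[([324, 194, 11, 22, 53], array([327.2, 203.4]))]
```

View pics/w1.png

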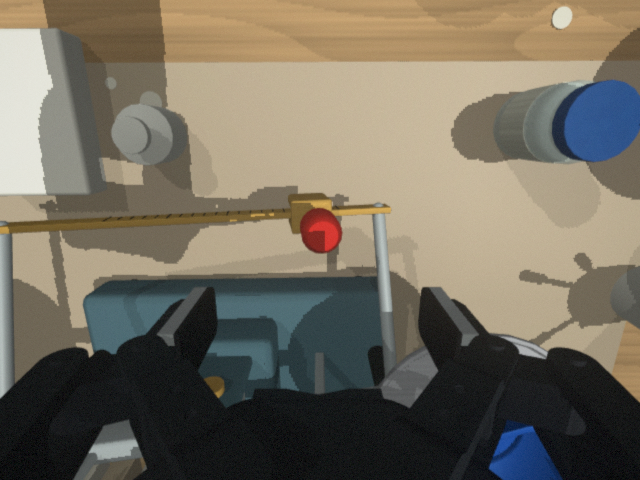

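The wrist view shows the knob at (320,230), between the open fingers in y. The bar bracket at (385,300) lies below and clear. Next I compute the grasp offset and set up a pointer gauge.

```bash
cat >> h.py <<'E'
def tip(T):
    im=T["image"][188:200,310:375].astype(float); w=np.clip(im[...,0]-1.3*np.maximum(im[...,1],im[...,2])-10,0,None)
    if w.sum()<50: return None
    u=310+(w.sum(0)*np.arange(65)).sum()/w.sum(); v=188+(w.sum(1)*np.arange(12)).sum()/w.sum()
    return onz(T,u,v,392)
def beam():
    s=sense(); p=tip(capture("top")); y0=float(open("y0").read())
    print("t%.2f theta %.3f"%(s["time_s"],0.16-np.arcsin((p[1]-y0)/236)),"tcp",s["eef_pos"].round(1),"F",s["force"].round(1),"w%.2f"%s["grip_width"])
E
python3 - <<'E'
from h import *
from scipy.spatial.transform import Rotation as Ro
T0=np.load("top0.npy",allow_pickle=True).item()
a=tip(T0); b=tip(capture("top")); print(a,b); y0=(a[1]+b[1])/2-236*np.sin(.16); open("y0","w").write(str(y0)); print("y0",y0)
He=np.array([[-.001,-.961067,-.276312,69.36],[1,-.00054,-.00173,0],[.0015,-.276313,.961066,-170.98],[0,0,0,1]])
s=sense(); c=capture("wrist"); R=Ro.from_quat(s["ee_rot"],scalar_first=True).as_matrix()
st,ce=red(c["image"],250,180,400,300)[0]
d=R@He[:3,:3]@np.array([(ce[0]-c["cx"])/c["fx"],(ce[1]-c["cy"])/c["fy"],1]); o=s["eef_pos"]+R@He[:3,3]
print(o,"knob z155",o+d*(155-o[2])/d[2],"x top",cross((o,d/np.linalg.norm(d)),ray(T0,307.1,279.4)))
beam()
E
```

```text
[637.1506626  -20.09665276 392.        ] [637.13638327 -20.09683167 392.        ]
y0 -57.69583897940827
[391.83271484  33.6745922  396.45145057] knob z155 [461.82103376  32.29051539 155.        ] x top (array([460.1479259 ,  32.36488795, 160.80948556]), np.float64(0.08477949568202459))
t1.68 theta -0.000 tcp [461.   34.1 225.6] F [-0.5  0.3  0.7] w1.00
```

```bash
python3 -m handwheel '[[[0,-1,-40,0,0,0,1],[0,0,-40,0,0,0,1],[0,0,-8,0,0,0,0.2],[0,0,0,0,0,0,-0.3],[0,0,0,0,0,0,-1],[0,0,0,0,0,0,-1],[0,0,0,0,0,0,-1]]]' 20; python3 -c "
from h import *
beam()
c=capture('wrist'); save('w2.png',c['image'])"
```

```text
time_s: 2.6
eef_pos: [461.8, 32.2, 138.1]
ee_rot: [0.0, -0.0, 1.0, -0.0]
force: [0.4, 0.5, -0.1]
grip_width: -0.001
grip_force: 0.0
t2.60 theta 0.000 tcp [461.8  32.2 138.1] F [ 0.4  0.5 -0.1] w-0.00
```

View pics/w2.png

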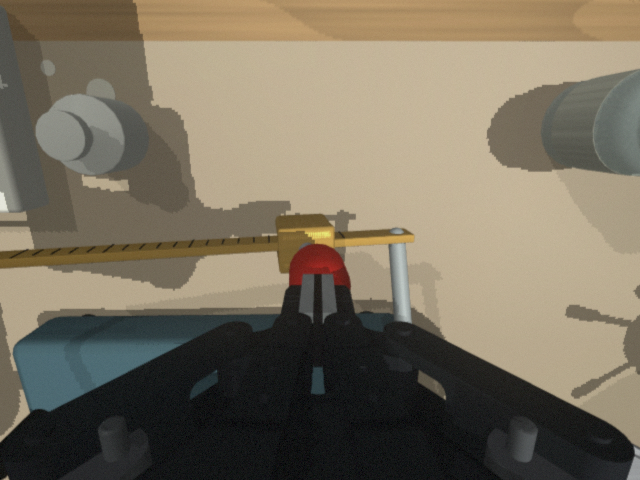

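The gripper reads shut with no grip force, and the knob shows at (320,265), apparently not between the pads. I'll look from the scene side before doing anything else.

```bash
python3 - <<'E'
from h import *
c=capture("scene"); im=c["image"]; print(red(im,330,230,400,300), sense()["tau"].round(1), sense()["grip_width"], sense()["grip_force"])
w=capture("wrist")["image"]; print(red(w,200,200,420,340))
a=cv2.resize(im[215:310,310:410],None,fx=5,fy=5,interpolation=cv2.INTER_CUBIC)
b=cv2.resize(w[200:340,240:400],None,fx=3,fy=3,interpolation=cv2.INTER_CUBIC)
b=cv2.resize(b,(300,475)) if 0 else b[:475,:300*1]
b=cv2.convertScaleAbs(cv2.resize(w[200:340,260:380],(300,350),interpolation=cv2.INTER_CUBIC),alpha=1.6)
k=np.zeros((475,800,3),np.uint8); k[:,:500]=cv2.convertScaleAbs(a,alpha=1.6); k[:350,500:]=b; save("d.png",k)
E
```

```text
[([360, 264, 6, 8, 25], array([362.9, 268.1]))] [  0.  -35.6 -23.7  -0.    0.    0. ] -0.0011473473311256267 0.0
[([290, 245, 60, 44, 1611], array([317.8, 264.5]))]
```

View pics/d.png

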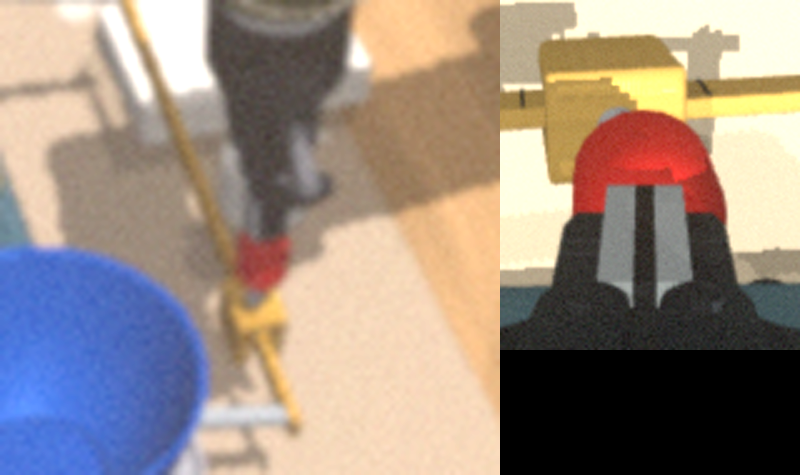

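The fingers closed over the knob's top face: in the crop the tips end at about (645,185), with the knob's bottom unmoved. The real tips therefore stand roughly 25 mm higher than I assumed. I'll open, go 18 mm lower, which still clears the brass block (top about z 106), and close again.

```bash
python3 -m handwheel '[[[0,0,0,0,0,0,0.3],[0,0,0,0,0,0,0.3],[0,0,0,0,0,0,0.3],[0,0,-9,0,0,0,0.3],[0,0,-9,0,0,0,0.3],[0,0,0,0,0,0,-1],[0,0,0,0,0,0,-1],[0,0,0,0,0,0,-1]]]' 20; python3 -c "
from h import *
beam()
c=capture('scene'); print(red(c['image'],330,230,400,300)); print(red(capture('wrist')['image'],200,150,420,400))"
```

```text
time_s: 3.8
eef_pos: [461.5, 32.3, 119.7]
ee_rot: [-0.0, -0.0, 1.0, 0.0]
force: [-0.7, -0.1, 0.5]
grip_width: 0.337
grip_force: 19.8
t3.80 theta 0.000 tcp [461.5  32.3 119.7] F [-0.7 -0.1  0.5] w0.34
[]
[([284, 256, 67, 80, 4305], array([317.1, 296.5]))]
```

The knob is now gripped: 28.6 mm opening, 20 N. I raise it level with the beam's axis and start sliding towards the weight.

```bash
python3 -m handwheel '[[[0,0,6.5,0,0,0,-1],[0,-2,6.5,0,0,0,-1],[0,-3,0,0,0,0,-1],[0,-3,0,0,0,0,-1],[0,-3,0,0,0,0,-1],[0,-3,0,0,0,0,-1],[0,-2,0,0,0,0,-1]]]'; python3 -c "
from h import *
beam()"
```

```text
time_s: 4.82
eef_pos: [461.7, 16.0, 132.6]
ee_rot: [0.0, -0.0, 1.0, -0.0]
force: [0.0, 0.7, 0.4]
grip_width: 0.336
grip_force: 19.8
t4.83 theta 0.000 tcp [461.7  16.  132.6] F [0.  0.7 0.4] w0.34
```

```bash
python3 -m handwheel '[[[0,-2,0,0,0,0,-1],[0,-2,0,0,0,0,-1],[0,-2,0,0,0,0,-1],[0,-2,0,0,0,0,-1],[0,0,0,0,0,0,-1]]]'|sed -n 1,2p; python3 -c "
from h import *
beam()"
```

```text
time_s: 5.5
eef_pos: [461.7, 8.0, 132.6]
t5.50 theta 0.000 tcp [461.7   8.  132.6] F [ 0.6 -0.  -0. ] w0.34
```

```bash
python3 -m handwheel '[[[0,-2,0,0,0,0,-1],[0,-2,0,0,0,0,-1],[0,-2,0,0,0,0,-1],[0,-2,0,0,0,0,-1],[0,0,0,0,0,0,-1]]]'|sed -n 1,2p; python3 -c "
from h import *
beam()"
```

```text
time_s: 6.18
eef_pos: [461.7, 0.0, 132.6]
t6.17 theta 0.001 tcp [461.7   0.  132.6] F [ 1.1 -0.3  0. ] w0.34
```

```bash
python3 -m handwheel '[[[0,-2,0,0,0,0,-1],[0,-2,0,0,0,0,-1],[0,0,0,0,0,0,-1]]]'|sed -n 1,2p; python3 -c "
from h import *
beam()"
```

```text
time_s: 6.6
eef_pos: [461.7, -4.0, 132.6]
t6.60 theta 0.006 tcp [461.7  -4.  132.6] F [ 1.2 -0.1  0.6] w0.34
```

The beam has left its stop. I hold and watch its acceleration.

```bash
for i in 1 2 3; do python3 -m handwheel '[[[0,0,0,0,0,0,-1],[0,0,0,0,0,0,-1]]]'>/dev/null; python3 -c "
from h import *
beam()"; done
```

```text
t6.90 theta 0.013 tcp [461.7  -3.8 132.6] F [ 1.7  0.3 -0. ] w0.33
t7.20 theta 0.021 tcp [461.6  -3.8 132.6] F [ 2.7 -0.3 -0. ] w0.34
t7.50 theta 0.029 tcp [461.6  -3.8 132.6] F [ 2.5 -0.8 -0.2] w0.34
```

```bash
python3 -m handwheel '[[[0,-2,0,0,0,0,-1],[0,-2,0,0,0,0,-1],[0,-1.5,0,0,0,0,-1],[0,0,0,0,0,0,-1]]]'|sed -n 1,2p; python3 -c "
from h import *
beam()";for i in 1 2; do python3 -m handwheel '[[[0,0,0,0,0,0,-1],[0,0,0,0,0,0,-1],[0,0,0,0,0,0,-1]]]'>/dev/null; python3 -c "
from h import *
beam()"; done
```

```text
time_s: 8.05
eef_pos: [461.6, -9.5, 132.6]
t8.05 theta 0.049 tcp [461.6  -9.5 132.6] F [ 1.5  0.3 -0.3] w0.34
t8.47 theta 0.075 tcp [461.6  -9.3 132.6] F [ 2.3 -0.5  0.4] w0.33
t8.90 theta 0.102 tcp [461.6  -9.3 132.6] F [ 2.6  0.5 -0.3] w0.33
```

```bash
for i in 1 2; do python3 -m handwheel '[[[0,0,0,0,0,0,-1],[0,0,0,0,0,0,-1]]]'>/dev/null; python3 -c "
from h import *
beam()"; done
```

```text
t9.20 theta 0.120 tcp [461.6  -9.3 132.6] F [ 3.5  0.1 -0.1] w0.33
t9.50 theta 0.131 tcp [461.6  -9.3 132.6] F [ 2.1 -0.4  0.1] w0.34
```

```bash
python3 -m handwheel '[[[0,-1,0,0,0,0,-1],[0,-2,0,0,0,0,-1],[0,-2,0,0,0,0,-1],[0,-1,0,0,0,0,-1]]]'|sed -n 1,2p; python3 -c "
from h import *
beam()";for i in 1 2 3; do python3 -m handwheel '[[[0,0,0,0,0,0,-1],[0,0,0,0,0,0,-1],[0,0,0,0,0,0,-1]]]'>/dev/null; python3 -c "
from h import *
beam()"; done
```

```text
time_s: 10.05
eef_pos: [461.7, -15.5, 132.6]
t10.05 theta 0.144 tcp [461.7 -15.5 132.6] F [3.4 0.9 0.6] w0.34
t10.47 theta 0.157 tcp [461.6 -15.3 132.6] F [ 4.1 -0.6  0.2] w0.34
t10.90 theta 0.170 tcp [461.6 -15.3 132.6] F [ 3.3 -0.1 -0.3] w0.34
t11.32 theta 0.180 tcp [461.6 -15.3 132.6] F [ 4.  -0.4  0.7] w0.34
```

```bash
python3 -m handwheel '[[[0.4,0,0,0,0,0,-1],[0,-0.5,0,0,0,0,-1],[0,-0.5,0,0,0,0,-1]]]'|sed -n 1,2p; python3 -c "
from h import *
beam()";for i in 1 2 3; do python3 -m handwheel '[[[0,0,0,0,0,0,-1],[0,0,0,0,0,0,-1],[0,0,0,0,0,0,-1]]]'>/dev/null; python3 -c "
from h import *
beam()"; done
```

```text
time_s: 11.75
eef_pos: [461.8, -16.2, 132.5]
t11.75 theta 0.185 tcp [461.8 -16.2 132.5] F [ 2.5 -0.1 -0.8] w0.34
t12.18 theta 0.190 tcp [461.9 -16.3 132.6] F [1.9 0.1 0.2] w0.34
t12.60 theta 0.191 tcp [461.9 -16.3 132.6] F [-0.2 -0.4 -0.3] w0.33
t13.03 theta 0.191 tcp [462.  -16.3 132.6] F [ 0.4  0.2 -0.3] w0.34
```

```bash
for i in 1 2 3; do python3 -m handwheel '[[[0,0,0,0,0,0,-1],[0,0,0,0,0,0,-1],[0,0,0,0,0,0,-1],[0,0,0,0,0,0,-1]]]'>/dev/null; python3 -c "
from h import *
beam()"; done
```

```text
t13.57 theta 0.188 tcp [462.  -16.3 132.6] F [ 0.2  0.3 -0.3] w0.33
t14.12 theta 0.182 tcp [462.  -16.3 132.6] F [ 0.4 -0.3  0.7] w0.34
t14.68 theta 0.178 tcp [462.  -16.3 132.6] F [0.  0.2 0.1] w0.34
```

```bash
python3 -m handwheel '[[[0,0,0,0,0,0,-1],[0,0.6,0,0,0,0,-1],[0,0.6,0,0,0,0,-1],[0,0,0,0,0,0,-1]]]'|sed -n 1,2p; python3 -c "
from h import *
beam()";for i in 1 2 3 4; do python3 -m handwheel '[[[0,0,0,0,0,0,-1],[0,0,0,0,0,0,-1],[0,0,0,0,0,0,-1],[0,0,0,0,0,0,-1]]]'>/dev/null; python3 -c "
from h import *
beam()"; done
```

```text
time_s: 15.22
eef_pos: [462.0, -15.1, 132.6]
t15.22 theta 0.172 tcp [462.  -15.1 132.6] F [-0.3  0.   0.2] w0.34
t15.78 theta 0.168 tcp [462.  -15.1 132.6] F [-0.1  0.7 -0.2] w0.34
t16.32 theta 0.162 tcp [462.  -15.1 132.6] F [-0.6  1.   0.1] w0.33
t16.88 theta 0.161 tcp [462.  -15.1 132.6] F [ 0.1 -0.  -0.8] w0.33
t17.43 theta 0.162 tcp [462.  -15.1 132.6] F [-0.4  0.5 -0.5] w0.33
```

The beam is at 0.162 rad and nearly still, and the pointer has been in the green since about t=9.2 s. I hold a little more, then let go gently.

```bash
python3 -m handwheel '[[[0,0,0,0,0,0,-1],[0,0,0,0,0,0,-1],[0,0,0,0,0,0,-1],[0,0,0,0,0,0,-1],[0,0,0,0,0,0,-1],[0,0,0,0,0,0,-1],[0,0,0,0,0,0,-1],[0,0,0,0,0,0,-1]]]'>/dev/null; python3 -c "
from h import *
beam()"; python3 -m handwheel '[[[0,0,0,0,0,0,-0.2],[0,0,0,0,0,0,0],[0,0,0,0,0,0,0.3],[0,0,0,0,0,0,0.3]]]' ; python3 -c "
from h import *
beam()"; for i in 1 2; do python3 -m handwheel '[[[0,0,0,0,0,0,0.3],[0,0,0,0,0,0,0.3],[0,0,0,0,0,0,0.3],[0,0,0,0,0,0,0.3]]]'>/dev/null; python3 -c "
from h import *
beam()"; done
```

```text
t18.48 theta 0.172 tcp [462.  -15.1 132.6] F [ 0.7 -0.8 -0.6] w0.34
time_s: 19.02
eef_pos: [462.0, -15.1, 132.6]
ee_rot: [0.0, -0.0, 1.0, -0.0]
force: [-0.6, 0.7, 0.0]
grip_width: 0.648
grip_force: 0.0
t19.02 theta 0.175 tcp [462.  -15.1 132.6] F [-0.6  0.7  0. ] w0.65
t19.57 theta 0.175 tcp [462.  -15.1 132.6] F [-0.2  0.7  0. ] w0.65
t20.12 theta 0.172 tcp [462.  -15.1 132.6] F [-0.2  0.6  0.1] w0.65
```

Released in the green. I retreat straight up and let it calm down.

```bash
python3 -m handwheel '[[[0,0,5,0,0,0,0.4],[0,0,20,0,0,0,0.4],[0,0,30,0,0,0,0.4],[0,0,40,0,0,0,0.4],[0,0,20,0,0,0,0.4]]]' | sed -n 2p; for i in 1 2 3 4 5 6 7; do python3 -c "
from h import *
beam()"; python3 -m handwheel '[[[0,0,0,0,0,0,0.4],[0,0,0,0,0,0,0.4],[0,0,0,0,0,0,0.4],[0,0,0,0,0,0,0.4],[0,0,0,0,0,0,0.4],[0,0,0,0,0,0,0.4]]]'>/dev/null;  done; python3 -c "
from h import *
beam()"
```

```text
eef_pos: [462.4, -15.2, 250.0]
t20.80 theta 0.165 tcp [462.4 -15.2 250. ] F [-0.8  0.5  0.3] w0.70
t21.60 theta 0.159 tcp [462.  -15.1 247.5] F [-0.   0.4  0.2] w0.70
t22.40 theta 0.156 tcp [462.  -15.1 247.6] F [0.4 0.3 0.7] w0.70
t23.20 theta 0.161 tcp [462.  -15.1 247.6] F [0.1 0.2 0.2] w0.70
t24.00 theta 0.169 tcp [462.  -15.1 247.6] F [-0.5 -0.   0.5] w0.70
t24.80 theta 0.173 tcp [462.  -15.1 247.6] F [-0.8  0.4  0.1] w0.70
t25.60 theta 0.172 tcp [462.  -15.1 247.6] F [ 0.5 -0.1 -0. ] w0.70
t26.40 theta 0.167 tcp [462.  -15.1 247.6] F [ 0.3 -0.4  0.1] w0.70
```

```bash
for i in 1 2 3 4 5 6 7 8 9 10 11 12 13 14 15; do python3 -m handwheel '[[[0,0,0,0,0,0,0.4],[0,0,0,0,0,0,0.4],[0,0,0,0,0,0,0.4],[0,0,0,0,0,0,0.4],[0,0,0,0,0,0,0.4],[0,0,0,0,0,0,0.4],[0,0,0,0,0,0,0.4],[0,0,0,0,0,0,0.4]]]'>/dev/null; python3 -c "
from h import *
beam()"; done; python3 -c "
from h import *
save('end.png',capture('top')['image'])"
```

```text
t27.45 theta 0.159 tcp [462.  -15.1 247.6] F [ 0.7  0.1 -0.5] w0.70
t28.50 theta 0.159 tcp [462.  -15.1 247.6] F [0.2 0.3 0.4] w0.70
t29.55 theta 0.167 tcp [462.  -15.1 247.6] F [-0.2 -0.5  0.6] w0.70
t30.60 theta 0.172 tcp [462.  -15.1 247.6] F [-1.2 -0.   0.6] w0.70
t31.65 theta 0.171 tcp [462.  -15.1 247.6] F [-0.5 -0.3  0.4] w0.70
t32.70 theta 0.162 tcp [462.  -15.1 247.6] F [-0.5 -0.   0.2] w0.71
t33.75 theta 0.159 tcp [462.  -15.1 247.6] F [-0.3 -0.   0. ] w0.70
t34.80 theta 0.162 tcp [462.  -15.1 247.6] F [ 0.9 -1.   0.4] w0.70
t35.85 theta 0.171 tcp [462.  -15.1 247.6] F [-0.1 -0.2 -0.1] w0.70
t36.90 theta 0.172 tcp [462.  -15.1 247.6] F [-0.9  0.   0.4] w0.70
t37.95 theta 0.165 tcp [462.  -15.1 247.6] F [ 0.5  0.  -0.6] w0.69
t39.00 theta 0.160 tcp [462.  -15.1 247.6] F [ 0.4 -0.1  0.3] w0.70
t40.05 theta 0.161 tcp [462.  -15.1 247.6] F [-0.9  0.4 -0.4] w0.70
t41.10 theta 0.167 tcp [462.  -15.1 247.6] F [ 1.2  0.5 -1. ] w0.70
t42.15 theta 0.171 tcp [462.  -15.1 247.6] F [ 1.  -0.6 -0.1] w0.70
```

View pics/end.png

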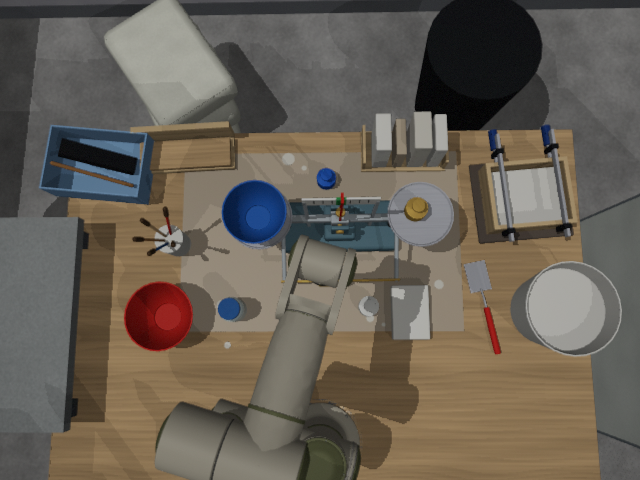

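The pointer stands in the green at (341,197), with only ±0.006 rad of swing left and now at a turning point. Bowl and weight are on their pans and everything around is in place, so I hand in.

```bash
python3 -c "
from rig import *
print(finish_job())"
```

```text
the job is handed in; nothing more can be done
None
```

I handed the job in at about 42 s: the scale is tared, the pointer stayed in the green from about 9 s on, and it was left free there at 0.16–0.17 rad with a slow residual swing of ±0.006 rad; bowl, weight and the things around were left in place.

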